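# Switch on the electrosurgery unit and make it ready for bipolar work

## Task

Make the electrosurgery unit ready for bipolar work, pressing with the fingertips only and grasping nothing: switch it on by pressing down the far end of the mains rocker, then press the bipolar key (the rightmost of the row of four square keys, as seen from the robot), and last the wide ready key at the lower right. Press each key gently but fully home and let it come back up before the next one. Press no other key, do not touch the dial, and leave the things on and around the unit where they are.

Things in the scene. Friction and masses are not known exactly. Their poses are not given: they have to be found in the camera images.
- unit: The electrosurgery unit: a white desktop case, fixed, 250 mm deep (x), 300 mm wide (y), with a brushed metal control panel on top sloping up at 20 degrees away from the robot: 60 mm high at its front edge (x = -0.125), 129 mm at x = 0.065, then a flat deck at 129 mm. Origin: centre of its underside; x from front to back, y to the left as seen from the robot, z up.
- panel_front (a point): Middle of the panel's lower front edge. Axes as unit. On the panel as seen from the robot: mains rocker at the left, four square keys in a row across the middle, display upper left, two oblong power keys one above the other right of it, round dial upper right, wide ready key lower right. All keys stand 6.5 mm proud of the panel.
- mains (a joint): Mains rocker: black, 34 mm long (up the slope), 22 mm wide, top a shallow V, pivot across its middle. -0.2 rad = off (far end up, 11 mm above the panel), +0.2 = on (far half flat, 5 mm above the panel, clear of the 2.5 mm high frame around it). It is stiff and stays where it is left, so press it right down; about 4 N on the far end moves it.
- mains_far_end (a point): Point on the top of the rocker's far half, 13 mm from the pivot towards the far end, where a fingertip presses to switch on. It moves about 5 mm down with the rocker, square to the panel. Its axes turn with the rocker: take directions from unit or from a key's point.
- mode_bipolar (a joint): The bipolar mode key: grey, square, 20 x 20 mm, marked with two short parallel bars, the rightmost (robot's right, -y of the unit) of the row of four mode keys. Value 0 up, 0.004 m fully pressed; sprung, about 1 N to start and 4.7 N to bottom out; comes back up by itself.
- mode_bipolar_top (a point): Centre of the top face of the bipolar key, 6.5 mm above the panel when up. Its x axis runs up the sloping panel away from the robot, y along the panel to the robot's left, z square out of the panel.
- ready (a joint): The ready key: grey, oblong, 46 mm wide (across the unit) by 20 mm, alone at the lower right of the panel. Value 0 up, 0.004 m fully pressed; sprung, about 1 N to start and 4.7 N to bottom out; comes back up by itself.
- ready_top (a point): Centre of the top face of the ready key, 6.5 mm above the panel when up. Its x axis runs up the sloping panel away from the robot, y along the panel to the robot's left, z square out of the panel.
- mode_cut (a joint): Square grey key 20 x 20 mm, one of the row of four mode keys (40 mm apart centre to centre), the leftmost. Joint value: 0 up, 0.004 m fully pressed; sprung, not to be pressed.
- mode_blend (a joint): Square grey key 20 x 20 mm, one of the row of four mode keys (40 mm apart centre to centre), second from the left. Joint value: 0 up, 0.004 m fully pressed; sprung, not to be pressed.
- mode_coag (a joint): Square grey key 20 x 20 mm, one of the row of four mode keys (40 mm apart centre to centre), third from the left, directly left of the bipolar key. Joint value: 0 up, 0.004 m fully pressed; sprung, not to be pressed.
- power_up (a joint): Upper one of two oblong grey keys (24 mm wide, 18 mm) right of the display; 0 up, 0.004 m pressed; not to be pressed.
- power_down (a joint): Lower one of the same two keys; 0 up, 0.004 m pressed; not to be pressed.
- dial: The round black power dial at the upper right of the panel, 40 mm across, with a raised bar grip, 44 mm off the panel at its highest, on a grey base disc 64 mm across; not to be touched. Origin on its axis, 6 mm above the panel.
- swab_cup: Loose steel cup 66 mm across, 85 mm tall, with swab sticks up to 127 mm, standing close to one side of the unit (either side). Origin at the centre of its foot.
- scrub_bottle: Loose white bottle 60 mm across, 135 mm tall, standing close to the other side of the unit. Origin at the centre of its foot.
- tape_roll: Loose roll of tape 54 mm across, 24 mm high, lying flat on the unit's rear deck. Origin at the centre of its underside.
- forceps: Loose steel bipolar forceps, 145 mm long, lying on the table in front of the unit. Origin near its middle at table height.
- bowl: Loose steel bowl 84 mm across, 38 mm high, on the table in front of the unit. Origin at the centre of its foot.
- needle_holder: Loose needle holder with brass finger rings, 160 mm long, lying flat on the table to the right of the unit. Origin near its middle at table height.

How it is judged:
By the outcome, as a careful person would: the job done as asked, in the order asked, and still so for the second after the job is handed in, with the robot touching nothing.
It also fails if it takes over 38 s, if anything falls off the work surface, if the arm or the gripper's body presses on something with over 40 N, if the wrist force passes 120 N, or if a joint passes its speed limit or range.

## Robot

A 6-joint arm with a two-finger parallel gripper is mounted at the origin on the work surface. World frame = base frame: x ahead of the robot, y to its left, z up, the work surface at z = 0. Lengths are in m, angles in rad, forces in N, time in s.
With the tool pointing down it reaches from about 0.25 to 0.8 m from the base axis. Payload 8.5 kg.
Tool frame: the origin (TCP) lies midway between the tips of the shut fingers; the grasp point (between the pads) lies 19 mm behind it; z points along the fingers, y is the line along which they close (so a half turn about z gives the same grasp; the last joint's range is limited). The gripper opens to 85 mm and grips with 20 to 120 N. Pads are 22 mm wide; open, the fingers measure 114 mm over their backs; the gripper's body (76 mm by 85 mm) begins 54 mm behind the grasp point. The pads swing forward as they close: fully open they stand 13 mm farther back than shut.
Start: joints at [-1.21, 0.238, -0.013, 1.319, 0, 1.571], TCP at [0.185, -0.491, 0.231] pointing down, gripper open.
Joint ranges: [-2.66, 2.66], [-1.03, 1.9], [-1.14, 1.46], [-1.82, 2.27], [-1.45, 1.34], [-3.14, 3.14]. Speed limits (rad/s): [2.22, 2.22, 2.79, 3.14, 3.14, 3.14].

## Interface

Orientations are given as a 3x3 rotation matrix whose columns are the frame's x, y, z axes.
In Python, from station import arm, camera, get_calibration gives the robot as it stands.
- The arm moves only by the shell command python3 -m pendant 'ROWS' [FORCE]. ROWS is JSON, one flat list of numbers, 7 for each row, row after row: the opening, from 0 (shut) to 1 (fully open), then the shift along the tool's x, y, z in cm, then the turn, a rotation vector about the tool's x, y, z in rad. In form: [hand, dx, dy, dz, ax, ay, az, hand, dx, dy, dz, ax, ay, az, ...]. A call has 1 to 10 rows; each row is the pose to reach, as a shift and turn from the pose commanded when the call began, along the tool's axes at that moment; what a row does not reach only later rows make up. A row lasts 1/10 s, in which the tool goes at most 50 mm and 8.59 degrees, less where a joint would pass 70% of its speed; a pose out of reach is approached as far as the arm can. A call with a gripper value outside its range is refused whole. The fingers move at their own pace and stop on an object; FORCE is the grip in N (left out, the last holds). Time passes only in rows, so rows that repeat a pose let the fingers close. It gives the time, the measured TCP pose, the force, the opening and the grip force at its end, in the units of the state.
- arm.state(): the state, without advancing time (a new reading comes with each control period).
- camera(name): name is "scene" or "top" or "wrist"; returns (picture, depth): 420x560x3 uint8, red, green, blue; 420x560 float32, m along the optical axis (not along the pixel's ray), 0 where there is no reading.
- get_calibration(name): a dict with "intrinsics" (3x3 intrinsics, pixels), "extrinsics" (4x4, takes a point from camera to world coordinates). Camera axes: x right, y down, z forward; pixel columns grow to the right and rows downward; lengths in m; the calibration is good to about 2 mm. A picture is of the moment at which its call begins: read the wrist's pose just before it. get_calibration takes no time and is no camera call; for the wrist camera it gives the pose at the moment of the call.
- arm.finish_job(): hands the job in; it is judged then, once.
The state is a dict: "t": time; "joints": joint angles; "joint_velocities": joint speeds; "joint_efforts": joint torques, N m; "ee_pos": TCP position; "tcp_rot": TCP orientation; "ft_force": force on the tool from outside, world axes, zero at the start; "ft_torque": the same for the moment, N m; "width": finger opening in m; "gripper_force": force on a finger pad.
Only numpy, scipy, OpenCV 4.12 (cv2) and the standard library are available. Lean on these libraries where they do the work, as an engineer would, in place of code of your own. Each camera call takes 0.05 s, during which the arm holds its last target. There are 200 camera calls.

## Working session

There is one attempt and no reset: what is moved stays moved. The work goes in short steps, Python scripts to look and compute and a shell command to move; the robot and the scene stay as the last step left them, time stands still between calls to the robot, and variables do not carry over. Pictures are saved under pics/ and viewed, at most 10 in all, crops included, and the job is handed in when it is done.

```bash
mkdir -p pics; ls
python3 - <<'E'
from station import arm,camera,get_calibration
import cv2,numpy as np
s=arm.state();print(s['t'],s['ee_pos'],s['tcp_rot'],s['width'])
for n in("top","scene"):
    p,d=camera(n);cv2.imwrite(f'pics/{n}0.png',p[:,:,::-1]);np.savez(f'pics/{n}0.npz',p=p,d=d)
    c=get_calibration(n);print(n,c)
E
```

```text
pics
0.0 [ 0.1851907  -0.49081401  0.23067439] [[ 9.35622264e-01  3.53002416e-01 -5.22362449e-04]
 [ 3.53002802e-01 -9.35621321e-01  1.32881742e-03]
 [-1.96576857e-05 -1.42766657e-03 -9.99998981e-01]] 0.08551488627878752
top {'intrinsics': array([[474.00015001,   0.        , 288.49241565],
       [  0.        , 474.00015001, 213.94911224],
       [  0.        ,   0.        ,   1.        ]]), 'extrinsics': array([[ 0.00213273, -0.98096929,  0.19415123,  0.28880188],
       [-0.99998823, -0.0029384 , -0.0038618 , -0.09367117],
       [ 0.0043588 , -0.19414071, -0.98096401,  1.21046224],
       [ 0.        ,  0.        ,  0.        ,  1.        ]])}
scene {'intrinsics': array([[507.75545412,   0.        , 279.04787381],
       [  0.        , 507.75545412, 209.61261433],
       [  0.        ,   0.        ,   1.        ]]), 'extrinsics': array([[-0.33233924,  0.66960004, -0.66421865,  1.37272396],
       [ 0.94315878,  0.23704039, -0.23294501,  0.21713936],
       [ 0.00146666, -0.70388042, -0.71031698,  1.04290377],
       [ 0.        ,  0.        ,  0.        ,  1.        ]])}
```

View pics/top0.png

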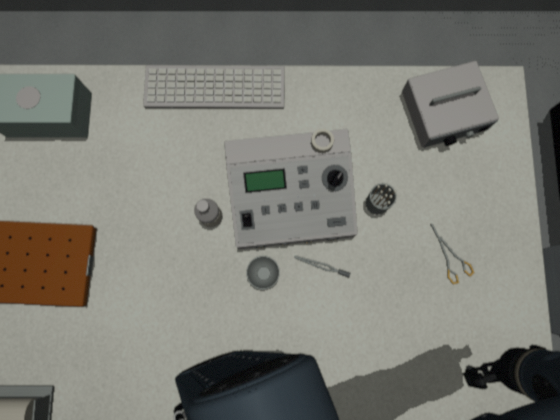

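View pics/scene0.png

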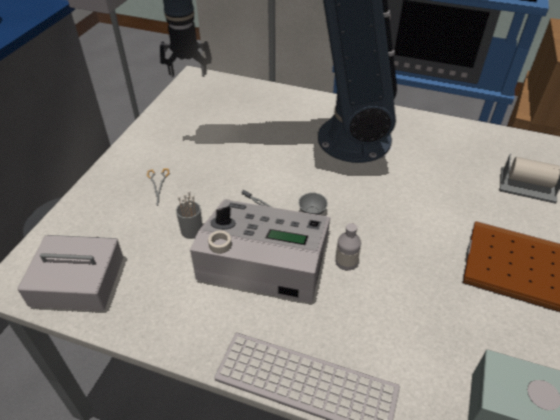

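The top view shows the unit with the rocker at about (247,219), the four keys from (266,210) to (314,205), ready at (337,222), the dial at (335,178), the cup on the right and the bottle on the left. The scene view agrees. Next I'll fit the panel plane and locate the keys.

```bash
cat > h.py <<'E'
import numpy as np,cv2
def pts(d,c,uv):
    K=c['intrinsics'];E=c['extrinsics'];uv=np.asarray(uv,float)
    z=d[uv[:,1].round().astype(int),uv[:,0].round().astype(int)]
    r=(np.c_[uv,np.ones(len(uv))]@np.linalg.inv(K).T)*z[:,None]
    return r@E[:3,:3].T+E[:3,3]
def ray(c,uv,n,q):  # intersect with plane n.(p-q)=0
    K=c['intrinsics'];E=c['extrinsics']
    r=(np.c_[uv,np.ones(len(uv))]@np.linalg.inv(K).T)@E[:3,:3].T;o=E[:3,3]
    return o+r*(((q-o)@n)/(r@n))[:,None]
def plane(P):
    for _ in range(6):
        q=P.mean(0);n=np.linalg.svd(P-q,full_matrices=False)[2][2];n*=np.sign(n[2])
        e=(P-q)@n;P=P[np.abs(e)<max(.002,2*e.std())]
    return n,q,e.std(),len(P)
E
python3 - <<'E'
from h import *
from station import get_calibration
f=np.load('pics/top0.npz');p,d=f['p'],f['d'];c=get_calibration('top')
poly=np.array([[234,168],[352,160],[355,232],[238,242]])
m=np.zeros(d.shape,np.uint8);cv2.fillPoly(m,[poly],1);m&=(d>0).astype(np.uint8)
v,u=np.nonzero(m);n,q,e,N=plane(pts(d,c,np.c_[u,v]))
print('n',n,'tilt',np.degrees(np.arccos(n[2])),'uphill yaw',np.degrees(np.arctan2(-n[1],-n[0])),e,N,q)
g=cv2.cvtColor(p,cv2.COLOR_RGB2GRAY)
print('grey med',np.median(g[m>0]))
b=((g<np.median(g[m>0])-22)&(m>0)).astype(np.uint8)
k,l,st,ce=cv2.connectedComponentsWithStats(b)
for i in range(1,k):
    if st[i,4]>15:print(ce[i].round(1),st[i],ray(c,ce[i][None],n,q+n*.0065)[0].round(4))
cv2.imwrite('pics/crop.png',cv2.resize(p[120:260,190:400,::-1],None,fx=3.8,fy=3.8,interpolation=cv2.INTER_CUBIC))
E
```

```text
n [-0.3448735  -0.03790002  0.93788371] tilt 20.300862702254438 uphill yaw 6.2713784314006595 0.001910998352565803 7235 [ 0.53961955 -0.10746408  0.09499592]
grey med 133.0
[334.2 177.8] [321 165  27  27 562] [ 0.5933 -0.207   0.1177]
[302.1 169.4] [297 166  11   8  77] [ 0.6112 -0.1301  0.1273]
[264.6 180.2] [243 168  44  26 923] [ 0.5857 -0.041   0.1216]
[303.7 183.9] [299 180  11   9  83] [ 0.5788 -0.134   0.1153]
[314.8 204.6] [311 200   9  10  76] [ 0.5324 -0.1613  0.0971]
[298.2 206.2] [294 202   9  10  80] [ 0.5282 -0.1212  0.0972]
[281.7 207.8] [277 204  10   9  72] [ 0.5241 -0.0818  0.0973]
[265.  209.7] [261 206   9   9  75] [ 0.5193 -0.0418  0.0971]
[246.8 219.6] [239 210  16  20 266] [0.4964 0.0019 0.0904]
[336.1 221.6] [327 217  20  11 175] [ 0.4938 -0.2135  0.0808]
```

View pics/crop.png

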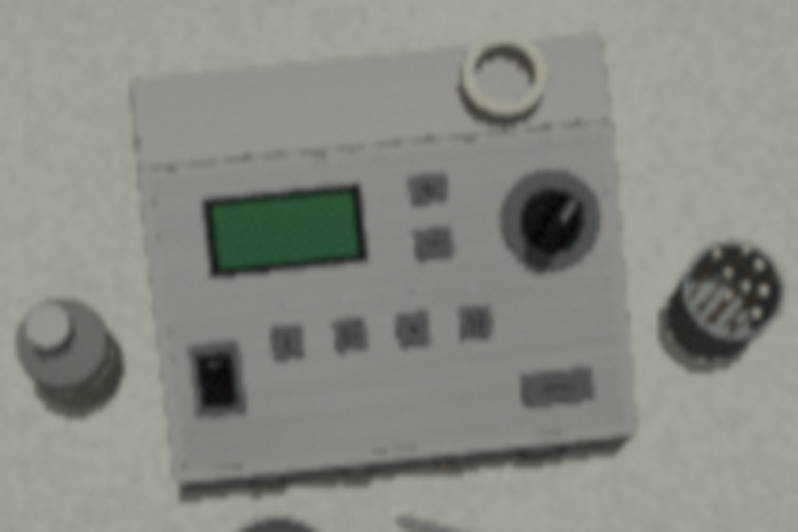

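The crop confirms the blobs. The key pitch works out at 40 mm, the tilt at 20.3°, and the yaw at 6.27° both from the plane and from the key row. I'll go to an aligned hover, shut the fingers and take a closer look with the wrist camera.

```bash
cat >> h.py <<'E'
from scipy.spatial.transform import Rotation as Ro
yaw,t=np.radians(6.27),np.radians(20)
ex=np.array([np.cos(t)*np.cos(yaw),np.cos(t)*np.sin(yaw),np.sin(t)])
ey=np.array([-np.sin(yaw),np.cos(yaw),0]);nn=np.cross(ex,ey)
RT=np.c_[ex,-ey,-nn]
def rel(target):
    from station import arm
    s=arm.state();R=np.array(s['tcp_rot'])
    print('shift cm',(R.T@(target-s['ee_pos'])*100).round(2),'rot',Ro.from_matrix(R.T@RT).as_rotvec().round(4),'ft',np.round(s['ft_force'],2),'t',s['t'])
E
python3 -c "
from h import *
rel(np.array([.535,-.10,.095])+nn*.13)"
```

```text
shift cm [ 42.22 -25.33   1.39] rot [-0.0451  0.3474  0.2486] ft [-0.12 -0.4   0.2 ] t 0.1
```

```bash
python3 -m pendant '[0,4.2,-2.5,0.1,0,0.03,0.02, 0,8.4,-5.1,0.3,-0.01,0.07,0.05, 0,12.7,-7.6,0.4,-0.015,0.1,0.075, 0,16.9,-10.1,0.6,-0.02,0.14,0.1, 0,21.1,-12.7,0.7,-0.022,0.17,0.125, 0,25.3,-15.2,0.8,-0.027,0.21,0.15, 0,29.6,-17.7,1,-0.03,0.24,0.175, 0,33.8,-20.3,1.1,-0.036,0.28,0.2, 0,38,-22.8,1.3,-0.04,0.31,0.225, 0,42.2,-25.3,1.4,-0.045,0.347,0.249]' && python3 -m pendant '[0,0,0,0,0,0,0,0,0,0,0,0,0,0,0,0,0,0,0,0,0]'
python3 - <<'E'
from h import *
from station import arm,camera,get_calibration
rel(np.array([.535,-.10,.095])+nn*.13)
c=get_calibration('wrist');p,d=camera('wrist')
np.savez('pics/w1.npz',p=p,d=d,**c);cv2.imwrite('pics/w1.png',p[:,:,::-1])
print(c)
E
```

```text
t: 1.1
ee_pos: [0.4916, -0.1036, 0.2173]
tcp_rot: [[0.934, 0.108, 0.341], [0.101, -0.994, 0.037], [0.343, 0.0, -0.939]]
ft_force: [1.2, -1.8, 0.8]
width: 0.0001
gripper_force: 0.0
t: 1.4
ee_pos: [0.4903, -0.1059, 0.2171]
tcp_rot: [[0.934, 0.109, 0.339], [0.102, -0.994, 0.036], [0.341, 0.001, -0.94]]
ft_force: [-0.3, -0.6, 0.7]
width: -0.0002
gripper_force: 0.0
shift cm [ 0.06 -0.1   0.01] rot [ 0.0012  0.0011 -0.0002] ft [-0.35 -0.56  0.65] t 1.4
{'intrinsics': array([[339.3096752 ,   0.        , 280.17271971],
       [  0.        , 339.3096752 , 207.50942845],
       [  0.        ,   0.        ,   1.        ]]), 'extrinsics': array([[ 1.09369435e-01, -9.90676949e-01,  8.12250545e-02,
         5.05094695e-01],
       [-9.94001160e-01, -1.08992083e-01,  9.07850083e-03,
        -1.04345639e-01],
       [-1.40973657e-04, -8.17307090e-02, -9.96654439e-01,
         3.74671457e-01],
       [ 0.00000000e+00,  0.00000000e+00,  0.00000000e+00,
         1.00000000e+00]])}
```

View pics/w1.png

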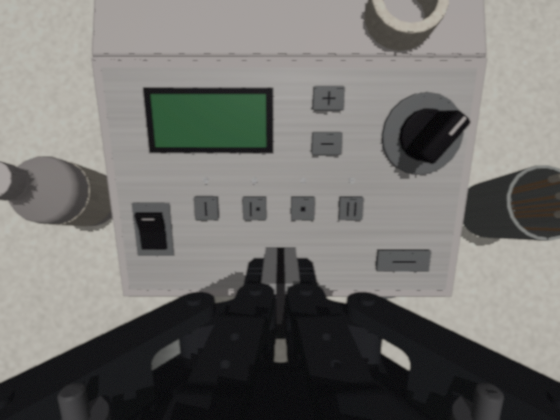

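The wrist view is clear: bipolar (two bars) at (350,208), ready at (403,261), rocker frame centred near (154,229), dial at (430,137). The shut fingertips are narrow. Refining the positions from this view.

Run:
```python
from h import *
f=dict(np.load('pics/w1.npz'));p,d=f['p'],f['d'];c=f
poly=np.array([[108,70],[475,70],[455,285],[330,285],[318,240],[240,240],[200,285],[125,285]])
m=np.zeros(d.shape,np.uint8);cv2.fillPoly(m,[poly],1)
v,u=np.nonzero(m&(d>0));P=pts(d,c,np.c_[u,v]);n,q,e,N=plane(P)
print('n',n,'tilt',np.degrees(np.arccos(n[2])),np.degrees(np.arctan2(-n[1],-n[0])),e,N,q)
g=cv2.cvtColor(p,cv2.COLOR_RGB2GRAY)
for th in(40,115):
    b=((g<th)&(m>0)).astype(np.uint8)
    k,l,st,ce=cv2.connectedComponentsWithStats(b)
    for i in range(1,k):
        if st[i,4]>150:
            r=cv2.minAreaRect(np.argwhere(l==i)[:,::-1].astype(np.float32))
            x,y,w,h=st[i,:4]
            Q=ray(c,np.array([r[0],[x,y+h/2],[x+w,y+h/2],[x+w/2,y],[x+w/2,y+h]]),n,q+n*(.0025 if x<150 else .0065))
            print(th,np.round(r[0],1),st[i],Q[0].round(4),'size mm',(1000*np.linalg.norm(Q[1]-Q[2])).round(1),(1000*np.linalg.norm(Q[3]-Q[4])).round(1))
# height of fingertips in depth
print('tip depth pt',pts(d,c,[[270,250],[290,250]]).round(4))
# rocker height profile along column
for uu in(148,158):
    print([(vv,round(float((pts(d,c,[[uu,vv]])[0]-q)@n)*1000,1)) for vv in range(200,262,4)])
```

```text
n [-0.34185533 -0.04021519  0.93889173] tilt 20.13373855788062 6.709326805383115 0.0007757168969909893 58045 [ 0.55528843 -0.09963405  0.10072902]
40 [208. 120.] [ 145   89  127   63 1545] [ 0.5876 -0.0389  0.1178] size mm 98.6 47.5
40 [429.1 130.4] [ 399  109   70   54 2453] [ 0.5979 -0.2097  0.1185] size mm 54.3 41.4
40 [150.7 230.5] [135 213  32  36 870] [0.4972 0.0051 0.0867] size mm 27.1 32.4
115 [208.  120.5] [ 143   87  131   68 8515] [ 0.5873 -0.0389  0.1176] size mm 101.7 51.3
115 [327.4  99.7] [311  86  34  29 839] [ 0.6103 -0.1286  0.1264] size mm 25.6 20.9
115 [420.5 134. ] [ 381   92   89   87 5461] [ 0.5947 -0.2037  0.1175] size mm 69.0 66.6
115 [325.5 144.5] [310 132  32  26 751] [ 0.5791 -0.1317  0.115 ] size mm 25.0 20.0
115 [206.5 208.5] [194 196  26  26 612] [ 0.5203 -0.0419  0.0974] size mm 21.3 22.2
115 [254.1 208. ] [242 196  25  26 584] [ 0.525  -0.0806  0.0974] size mm 20.5 22.2
115 [302.  208.5] [290 196  25  26 595] [ 0.5289 -0.1197  0.0972] size mm 20.5 22.2
115 [350.5 208.5] [338 196  26  26 615] [ 0.5332 -0.1593  0.0971] size mm 21.4 22.2
115 [152.7 228.7] [ 132  202   42   54 1985] [0.4989 0.0034 0.0873] size mm 35.5 48.5
115 [402.5 260.5] [ 375  249   56   24 1226] [ 0.4952 -0.2109  0.081 ] size mm 48.1 22.4
tip depth pt [[ 0.4985 -0.1007  0.2307]
 [ 0.4994 -0.1091  0.23  ]]
[(200, -0.2), (204, 1.6), (208, 0.8), (212, 5.7), (216, 9.7), (220, 8.3), (224, 6.6), (228, 6.1), (232, 3.6), (236, 3.8), (240, 3.9), (244, 5.6), (248, 3.8), (252, 1.9), (256, -0.4), (260, -0.0)]
[(200, 0.3), (204, 1.3), (208, 1.6), (212, 7.0), (216, 9.4), (220, 8.4), (224, 5.2), (228, 5.1), (232, 5.4), (236, 3.9), (240, 4.7), (244, 3.2), (248, 2.9), (252, 1.2), (256, -1.1), (260, 0.2)]
```

Both views agree to within about 2 mm. I'll average them and hover over the rocker's far half, 14 mm from the pivot and 25 mm off the panel.

```bash
cat >> h.py <<'E'
MAINS=np.array([.498,.003,.0870])-nn*.0025+ex*.014   # on panel plane
BIP=np.array([.5330,-.1600,.0971])-nn*.0065
RDY=np.array([.4947,-.2120,.0810])-nn*.0065
E
python3 -c "
from h import *
for P in (MAINS,BIP,RDY):
  print(P.round(4), 'off plane mm',1000*(P-[.5553,-.0996,.1007])@nn); rel(P+nn*.025)"
```

```text
[0.5119 0.0045 0.0894] off plane mm 0.2742842843880023
shift cm [ -1.22 -10.81  10.64] rot [ 0.0016  0.0008 -0.0012] ft [-0.69  0.21  0.02] t 1.45
[ 0.5352 -0.1598  0.091 ] off plane mm -0.04532541697685947
shift cm [-0.66  5.77 10.69] rot [ 0.0016  0.0008 -0.0012] ft [-0.69  0.21  0.02] t 1.45
[ 0.4969 -0.2118  0.0749] off plane mm -0.21098827692640051
shift cm [-5.31 10.53 10.72] rot [ 0.0016  0.0008 -0.0012] ft [-0.69  0.21  0.02] t 1.45
```

```bash
python3 -m pendant '[0,-0.3,-3.5,2,0,0,0, 0,-0.8,-7,5,0,0,0, 0,-1.2,-10.8,8,0,0,0, 0,-1.2,-10.8,10,0,0,0, 0,-1.2,-10.8,10.6,0,0,0, 0,-1.2,-10.8,10.6,0,0,0, 0,-1.2,-10.8,10.6,0,0,0]'
python3 - <<'E'
from h import *
from station import arm,camera,get_calibration
rel(MAINS+nn*.01)
p,d=camera('wrist')
cv2.imwrite('pics/w2.png',p[:,:,::-1])
E
```

```text
t: 2.15
ee_pos: [0.5045, 0.0031, 0.1144]
tcp_rot: [[0.934, 0.107, 0.341], [0.101, -0.994, 0.035], [0.343, 0.001, -0.939]]
ft_force: [0.8, -0.4, -0.5]
width: -0.0002
gripper_force: 0.0
shift cm [-0.14 -0.06  1.6 ] rot [ 0.0021 -0.0008 -0.0021] ft [ 0.77 -0.44 -0.5 ] t 2.15
```

View pics/w2.png

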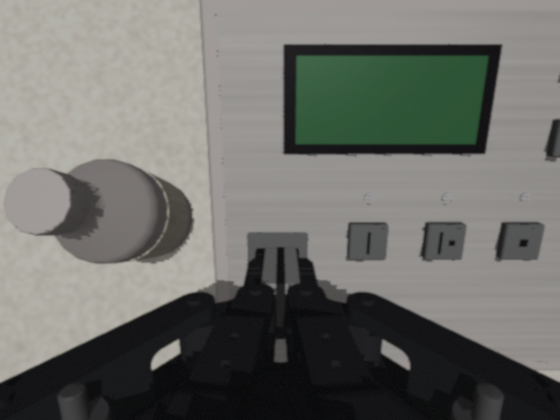

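The fingers are centred on the rocker (tips at column 280, frame 248–307), the far end is ahead of them, and the neighbouring key is clear. Pressing in small steps.

```bash
python3 -m pendant '[0,-0.1,0,0.5,0,0,0, 0,-0.1,0,1,0,0,0, 0,-0.1,0,1.4,0,0,0, 0,-0.1,0,1.6,0,0,0, 0,-0.1,0,1.7,0,0,0, 0,-0.1,0,1.8,0,0,0, 0,-0.1,0,1.8,0,0,0]'; python3 -c "
from h import *
rel(MAINS+nn*.005)"
```

```text
t: 2.9
ee_pos: [0.5093, 0.0051, 0.0963]
tcp_rot: [[0.934, 0.109, 0.34], [0.103, -0.994, 0.036], [0.342, 0.001, -0.94]]
ft_force: [0.1, -1.3, 1.2]
width: -0.0
gripper_force: 0.7
shift cm [0.   0.08 0.23] rot [ 0.0012 -0.0003  0.    ] ft [ 0.09 -1.28  1.18] t 2.9
```

```bash
python3 -m pendant '[0,0,0,0.1,0,0,0, 0,0,0,0.2,0,0,0, 0,0,0,0.25,0,0,0, 0,0,0,0.25,0,0,0]'; python3 -c "
from h import *
rel(MAINS+nn*.005)"
```

```text
t: 3.3
ee_pos: [0.5103, 0.0052, 0.0941]
tcp_rot: [[0.934, 0.109, 0.341], [0.103, -0.994, 0.036], [0.342, 0.001, -0.94]]
ft_force: [0.5, 0.6, 3.1]
width: 0.0
gripper_force: 1.3
shift cm [-0.01  0.08 -0.01] rot [ 0.001  -0.0005  0.    ] ft [0.52 0.58 3.08] t 3.3
```

```bash
python3 -m pendant '[0,0,0,0.1,0,0,0, 0,0,0,0.1,0,0,0]'; python3 -m pendant '[0,0,0,0.1,0,0,0, 0,0,0,0.1,0,0,0]'
```

```text
t: 3.5
ee_pos: [0.5104, 0.0053, 0.0929]
tcp_rot: [[0.934, 0.109, 0.34], [0.103, -0.994, 0.036], [0.342, 0.001, -0.94]]
ft_force: [0.2, 0.6, 2.8]
width: 0.0001
gripper_force: 1.3
t: 3.7
ee_pos: [0.5107, 0.0053, 0.0922]
tcp_rot: [[0.934, 0.109, 0.34], [0.103, -0.994, 0.036], [0.342, 0.001, -0.94]]
ft_force: [-1.3, -0.4, 7.2]
width: 0.0
gripper_force: 3.7
```

```bash
python3 -m pendant '[0,0,0,0.1,0,0,0, 0,0,0,0.1,0,0,0]';  python3 -m pendant '[0,0,0,-0.5,0,0,0, 0,0,0,-2,0,0,0, 0,-3,0,-6,0,0,0, 0,-5,0,-9,0,0,0,0,-5,0,-9,0,0,0,0,-5,0,-9,0,0,0]'
python3 - <<'E'
from h import *
from station import arm,camera,get_calibration
rel(MAINS)
c=get_calibration('wrist');p,d=camera('wrist')
np.savez('pics/w3.npz',p=p,d=d,**c)
cv2.imwrite('pics/w3.png',p[:,:,::-1])
E
```

```text
t: 3.9
ee_pos: [0.5109, 0.0053, 0.092]
tcp_rot: [[0.934, 0.109, 0.341], [0.103, -0.994, 0.036], [0.343, 0.001, -0.939]]
ft_force: [-9.9, -1.4, 20.1]
width: -0.0001
gripper_force: 10.9
t: 4.5
ee_pos: [0.4334, -0.0032, 0.1588]
tcp_rot: [[0.934, 0.109, 0.341], [0.102, -0.994, 0.036], [0.343, 0.001, -0.939]]
ft_force: [0.6, 0.8, -1.0]
width: -0.0001
gripper_force: 0.0
shift cm [5.03 0.08 9.22] rot [ 0.0012 -0.0009 -0.0003] ft [ 0.59  0.85 -1.04] t 4.5
```

View pics/w3.png

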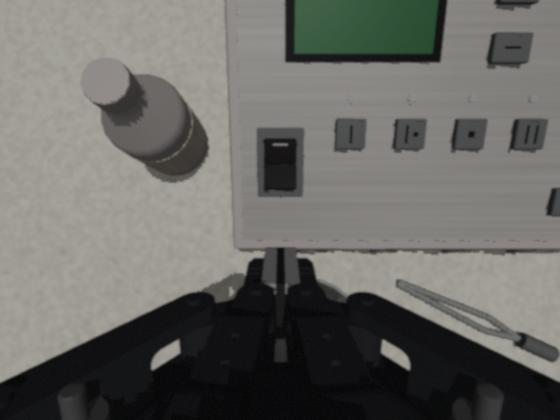

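The rocker (264–297, 137–191) looks switched over, with its near half now raised. Checking its height profile in the depth image.

Run:
```python
from h import *
f=dict(np.load('pics/w3.npz'));d=f['d']
q=np.array([.5553,-.0996,.1007])
v,u=np.mgrid[90:240,310:330];e=(pts(d,f,np.c_[u.ravel(),v.ravel()])-q)@nn;print('panel',np.median(e)*1000)
for v in range(124,206,4):
    uv=np.array([[x,v] for x in range(270,294)]);P=pts(d,f,uv)
    print(v,((np.median((P-q)@nn)-np.median(e))*1000).round(1),((np.median((P-MAINS)@ex)+.014)*1000).round(1))
rel(BIP+nn*.025)
```

```text
panel -0.22144030740889917
124 -0.0 25.6
128 1.2 23.0
132 1.6 20.4
136 1.5 17.7
140 3.7 15.2
144 4.1 12.6
148 4.1 9.9
152 4.3 7.3
156 4.2 4.6
160 4.7 1.9
164 4.5 -0.8
168 5.7 -3.4
172 6.5 -6.0
176 7.3 -8.6
180 8.6 -11.1
184 9.2 -13.8
188 10.2 -16.3
192 1.3 -21.1
196 1.3 -24.0
200 0.2 -27.2
204 0.2 -30.2
shift cm [ 5.57 16.67  6.71] rot [ 0.0011 -0.0001 -0.0001] ft [0.12 0.2  0.32] t 4.55
```

The rocker is fully on: the far half is flat and the near end is 10–11 mm up. Now to the bipolar key.

```bash
python3 -m pendant '[0,1.5,4.5,1,0,0,0, 0,3,9,2,0,0,0, 0,4.5,13,3,0,0,0, 0,5.6,16.7,4,0,0,0, 0,5.6,16.7,6,0,0,0, 0,5.6,16.7,6.7,0,0,0, 0,5.6,16.7,6.7,0,0,0, 0,5.6,16.7,6.7,0,0,0]'
python3 - <<'E'
from h import *
from station import camera
rel(BIP+nn*.0065)
p,d=camera('wrist')
cv2.imwrite('pics/w4.png',p[:,:,::-1])
E
```

```text
t: 5.35
ee_pos: [0.5265, -0.1602, 0.1145]
tcp_rot: [[0.934, 0.11, 0.339], [0.103, -0.994, 0.037], [0.341, 0.0, -0.94]]
ft_force: [0.6, 0.4, 0.4]
width: 0.0001
gripper_force: 0.0
shift cm [0.01 0.06 1.85] rot [0.     0.0013 0.0007] ft [0.56 0.45 0.43] t 5.35
```

View pics/w4.png

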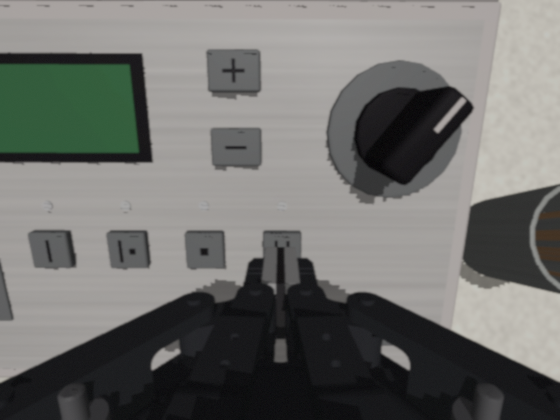

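The fingertips are centred on the bipolar key (263–301, tips at 280), and the neighbours and dial are clear. Pressing.

```bash
python3 -m pendant '[0,0,0,0.8,0,0,0, 0,0,0,1.5,0,0,0, 0,0,0,1.8,0,0,0, 0,0,0,2,0,0,0, 0,0,0,2.1,0,0,0, 0,0,0,2.2,0,0,0,0,0,0,2.3,0,0,0,0,0,0,2.3,0,0,0]'; python3 -c "
from h import *
rel(BIP+nn*.0025)"; python3 -m pendant '[0,0,0,0.1,0,0,0,0,0,0,0.1,0,0,0]'
```

```text
t: 6.2
ee_pos: [0.5346, -0.16, 0.0932]
tcp_rot: [[0.934, 0.109, 0.34], [0.103, -0.994, 0.037], [0.342, 0.001, -0.94]]
ft_force: [-2.7, 1.9, 2.9]
width: -0.0001
gripper_force: 1.7
shift cm [-0.02 -0.02 -0.02] rot [ 0.0007  0.0002 -0.0001] ft [-2.66  1.93  2.92] t 6.2
t: 6.4
ee_pos: [0.535, -0.16, 0.0923]
tcp_rot: [[0.934, 0.109, 0.34], [0.103, -0.994, 0.036], [0.342, 0.001, -0.94]]
ft_force: [-3.1, 1.9, 3.3]
width: -0.0003
gripper_force: 2.2
```

```bash
python3 -m pendant '[0,0,0,0.1,0,0,0,0,0,0,0.1,0,0,0]';python3 -m pendant '[0,0,0,0.05,0,0,0,0,0,0,0.05,0,0,0]'
```

```text
t: 6.6
ee_pos: [0.5352, -0.16, 0.0919]
tcp_rot: [[0.934, 0.109, 0.34], [0.102, -0.994, 0.036], [0.342, 0.001, -0.94]]
ft_force: [-8.2, 2.0, 10.6]
width: -0.0002
gripper_force: 6.5
t: 6.8
ee_pos: [0.5353, -0.16, 0.0917]
tcp_rot: [[0.934, 0.109, 0.34], [0.102, -0.994, 0.036], [0.342, 0.001, -0.94]]
ft_force: [-10.6, 2.3, 16.2]
width: -0.0003
gripper_force: 9.5
```

It has bottomed out: the force rises steeply past 4.7 N. I'll lift off and move to ready.

```bash
python3 -m pendant '[0,0,0,-0.3,0,0,0, 0,0,0,-1,0,0,0, 0,0,0,-2.5,0,0,0, 0,0,0,-2.5,0,0,0,0,0,0,-2.5,0,0,0]'; python3 -c "
from h import *
rel(RDY+nn*.022)"
```

```text
t: 7.3
ee_pos: [0.5276, -0.1613, 0.1147]
tcp_rot: [[0.934, 0.109, 0.341], [0.103, -0.994, 0.036], [0.343, 0.002, -0.939]]
ft_force: [-0.4, -0.3, 0.0]
width: 0.0001
gripper_force: 0.0
shift cm [-4.74  4.68  0.32] rot [ 0.0019 -0.001  -0.    ] ft [-0.43 -0.27  0.01] t 7.3
```

```bash
python3 -m pendant '[0,-1.6,1.5,-0.5,0,0,0, 0,-3.2,3,-0.5,0,0,0, 0,-4.7,4.7,-0.3,0,0,0, 0,-4.7,4.7,0.3,0,0,0, 0,-4.7,4.7,0.3,0,0,0, 0,-4.7,4.7,0.3,0,0,0]'
python3 - <<'E'
from h import *
from station import camera
rel(RDY+nn*.0025)
p,d=camera('wrist')
cv2.imwrite('pics/w5.png',p[:,:,::-1])
E
```

```text
t: 7.9
ee_pos: [0.4896, -0.212, 0.0952]
tcp_rot: [[0.934, 0.109, 0.34], [0.103, -0.994, 0.037], [0.342, 0.001, -0.94]]
ft_force: [0.6, -1.0, 0.1]
width: -0.0002
gripper_force: 0.0
shift cm [-0.01  0.05  1.91] rot [0.0005 0.0005 0.0001] ft [ 0.61 -1.01  0.11] t 7.9
```

View pics/w5.png

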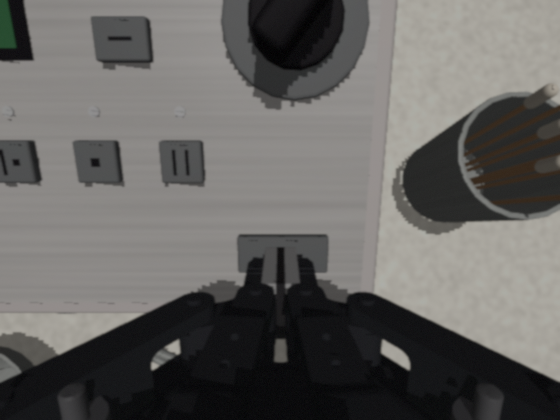

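The tips are centred on the ready key (238–328, tips at 280), bipolar at (181,161) is back up, and the cup and dial are clear. Pressing.

```bash
python3 -m pendant '[0,0,0,0.8,0,0,0, 0,0,0,1.2,0,0,0, 0,0,0,1.5,0,0,0, 0,0,0,1.7,0,0,0, 0,0,0,1.8,0,0,0, 0,0,0,1.9,0,0,0,0,0,0,2,0,0,0,0,0,0,2,0,0,0]'; python3 -m pendant '[0,0,0,0.1,0,0,0,0,0,0,0.1,0,0,0]'
```

```text
t: 8.75
ee_pos: [0.4961, -0.2115, 0.0768]
tcp_rot: [[0.934, 0.109, 0.34], [0.103, -0.994, 0.037], [0.342, 0.001, -0.94]]
ft_force: [-1.9, 1.7, 2.7]
width: -0.0004
gripper_force: 1.9
t: 8.95
ee_pos: [0.4964, -0.2115, 0.0759]
tcp_rot: [[0.934, 0.109, 0.34], [0.103, -0.994, 0.036], [0.342, 0.001, -0.94]]
ft_force: [-3.3, 3.2, 4.3]
width: 0.0001
gripper_force: 3.0
```

```bash
python3 -m pendant '[0,0,0,0.1,0,0,0,0,0,0,0.1,0,0,0]'; python3 -m pendant '[0,0,0,0.05,0,0,0,0,0,0,0.05,0,0,0]'
```

```text
t: 9.15
ee_pos: [0.4965, -0.2115, 0.0757]
tcp_rot: [[0.934, 0.109, 0.34], [0.102, -0.994, 0.036], [0.342, 0.001, -0.94]]
ft_force: [-10.5, 3.4, 17.9]
width: 0.0002
gripper_force: 9.5
t: 9.35
ee_pos: [0.4966, -0.2116, 0.0756]
tcp_rot: [[0.934, 0.108, 0.341], [0.102, -0.994, 0.036], [0.343, 0.001, -0.939]]
ft_force: [-13.2, 4.3, 21.7]
width: 0.0
gripper_force: 12.6
```

Fully home. Retreating and checking once more.

```bash
python3 -m pendant '[0,0,0,-0.5,0,0,0, 0,0,0,-2,0,0,0, 0,0,0,-5,0,0,0, 0,-2,-3,-9,0,0,0, 0,-4,-6,-12,0,0,0, 0,-6,-9,-14,0,0,0, 0,-6,-9,-14,0,0,0, 0,-6,-9,-14,0,0,0,0,-6,-9,-14,0,0,0]'
python3 - <<'E'
from station import camera
import cv2
p,d=camera('wrist')
cv2.imwrite('pics/w6.png',p[:,:,::-1])
E
```

```text
t: 10.25
ee_pos: [0.3844, -0.134, 0.1855]
tcp_rot: [[0.934, 0.109, 0.341], [0.103, -0.994, 0.036], [0.343, 0.002, -0.939]]
ft_force: [0.3, 0.1, -0.1]
width: -0.0001
gripper_force: 0.0
```

View pics/w6.png

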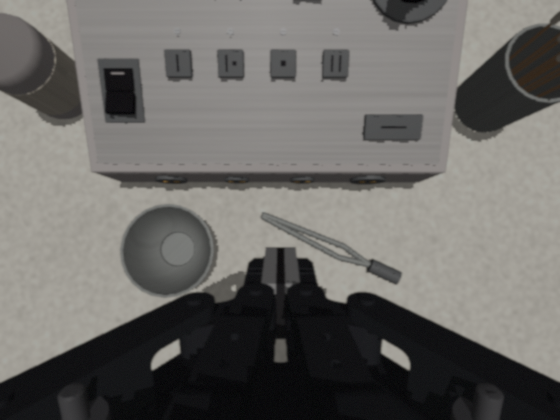

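The rocker at (120,90) is still on, the keys are up, and the bowl, forceps, cup and bottle look undisturbed.

```bash
python3 -c "
from station import arm
print(arm.finish_job())"
```

```text
the job is handed in; nothing more can be done
None
```

I switched the mains on, then pressed bipolar and ready fully home in that order. Both keys came back up, nothing around the unit looked disturbed, and I handed the job in at about 10.3 s.

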